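# Pin the cutter's handle arm to its feed plate

### The arm

A 6-joint arm with a two-finger parallel gripper is mounted at the origin on the work surface. World frame = base frame: x ahead of the robot, y to its left, z up, the work surface at z = 0. Lengths are in m, angles in rad, forces in N, time in s.
With the tool pointing down it reaches from about 0.35 to 0.725 m from the base axis. Payload 6 kg.
Tool frame: the origin (TCP) lies between the finger pads; the fingertips stand 22 mm ahead of it and the grasp point (between the pads) lies 3 mm ahead of it; z points along the fingers, y is the line along which they close (so a half turn about z gives the same grasp; the last joint's range is limited). The gripper opens to 85 mm and grips with 20 to 120 N. Pads are 22 mm wide; open, the fingers measure 114 mm over their backs; the gripper's body (76 mm by 85 mm) begins 54 mm behind the grasp point. The pads swing forward as they close: fully open they stand 13 mm farther back than shut.
Start: joints at [0.334, 0.04, 0.085, 0, -1.615, -0.334], TCP at [0.6, 0, 0.253] pointing down, gripper open.
Joint ranges: [-2.56, 2.56], [-1.29, 2.01], [-1.08, 1.49], [-3.29, 1.98], [-2.81, -0.18], [-2.99, 2.99]. Speed limits (rad/s): [2.57, 2.57, 3.01, 3.14, 3.14, 3.14].

### API

Orientations are given as a unit quaternion [w, x, y, z].
In Python, from rig import env gives the robot as it stands.
- The arm moves only by the shell command python3 -m crank 'ROWS' [FORCE]. ROWS is a JSON object of lists of equal length, an entry for each row: "claw": the finger opening in cm, from 0 to 8.54; "offset": the shift along the world's x, y, z in cm, a list of three; "turn": the turn, a rotation vector about the world's x, y, z in degrees, a list of three. In form: {"claw": [claw, ...], "offset": [[tx, ty, tz], ...], "turn": [[wx, wy, wz], ...]}. A call has 1 to 10 rows; each row shifts and turns the commanded pose from where the row before left it; what a row does not reach is not made up. A row lasts 1/10 s, in which the tool goes at most 50 mm and 8.59 degrees, less where a joint would pass 70% of its speed; a pose out of reach is approached as far as the arm can. A call with a gripper value outside its range is refused whole. The fingers move at their own pace and stop on an object; FORCE is the grip in N (left out, the last holds). Time passes only in rows, so rows that do not move let the fingers close. It gives the time, the measured TCP pose, the force, the opening and the grip force at its end, in the units of the state.
- env.sense(): the state, without advancing time (a new reading comes with each control period).
- env.camera(name): name is "scene" or "side" or "wrist"; returns (picture, depth): 480x640x3 uint8, blue, green, red; 480x640 float32, m along the optical axis (not along the pixel's ray), 0 where there is no reading.
- env.calibration(name): a dict with "mtx" (3x3 intrinsics, pixels), "pose" (4x4, takes a point from camera to world coordinates). Camera axes: x right, y up, looking along -z (the intrinsics and any distortion apply to the point x, -y, -z); pixel columns grow to the right and rows downward; lengths in m; the calibration is good to about 2 mm. A picture is of the moment at which its call begins: read the wrist's pose just before it. calibration takes no time and is no camera call; for the wrist camera it gives the pose at the moment of the call.
- env.hand_in(): hands the job in; it is judged then, once.
The state is a dict: "clock": time; "joint_positions": joint angles; "qd": joint speeds; "effort": joint torques, N m; "tcp_pos": TCP position; "ee_rot": TCP orientation; "wrist_force": force on the tool from outside, world axes, zero at the start; "wrist_torque": the same for the moment, N m; "opening": opening from 0.0 (shut) to 1.0 (fully open); "grip_force": force on a finger pad.
Only numpy, scipy, OpenCV 4.12 (cv2) and the standard library are available. Lean on these libraries where they do the work, as an engineer would, in place of code of your own. Each camera call takes 0.05 s, during which the arm holds its last target. There are 200 camera calls.

### The job

The hand cutter has been washed and its handle arm is still unpinned. Take the coupling pin from its white block, put it through the arm's eye, swing the arm until the hole in the plate below lines up with it, and push the pin fully home, without ramming it, so that its collar sits on the arm; then let go. Leave the pan, the jar and the bowl where they are.

Things in the scene. Friction and masses are not known exactly. Their poses are not given: they have to be found in the camera images.
- cutter: Fixed hand cutter on a stand: aluminium bed 310 x 310 mm sloping up 32 degrees from its low front edge. Origin on the work surface under the bed's middle, where the bed's face is 130 mm up; z up, x the horizontal direction in which the bed climbs, y to the left. A blade frame rises 56 mm off the bed along its top edge; nothing else stands higher than the arm's pivot post.
- eye_mouth (a point): Upper knuckle: centre of the top mouth of the eye in the handle arm, 38 mm off the bed: a round through hole 14 mm wide in a boss 42 x 42 mm, 16 mm thick. z: the hole's axis, out of it, square to the bed (32 degrees off vertical, leaning to the low edge); x: along the arm to the pivot. Past the eye, 42 to 117 mm from it, a black round grip 22 mm thick; its top is 3 mm above the mouth.
- swing_pivot (a point): Point on the arm's pivot axis level with the eye's mouth, 170 mm from the eye; same axes as the eye. The pivot post rises 16 mm above it. The arm swings flat over the bed about this z, takes about 2 N at the eye to move and stays where it is put.
- handle_arm (a joint): Swing of the handle arm, rad: 0 when it points straight down the slope from the pivot, positive when its eye is on the cutter's -y side. Starts at 0.2 to 0.45; stops at -0.2 and 0.48.
- plate_mid (a point): Fixed mark in the upper face of the feed plate, 170 mm straight down the slope from the pivot; axes as the bed: x uphill, z out of it. The plate lies under the arm, a 2 mm gap below the boss: flat steel, 66 x 184 mm, 18 mm thick, 2 mm off the bed. Lower knuckle: its one hole, round, 14 mm wide, right through, 170 mm from the pivot, anywhere up to 15 mm either side (y) of this mark: not reported.
- plate_pivot (a point): Fixed point on the bed at the arm's pivot, on which the feed plate turns too. The plate is far stiffer than the arm (about 18 N at its hole), so the arm is brought to the plate. Away from its hole the plate stops the pin 17 mm short of home.
- pin_block: Fixed white plastic block 64 x 64 x 44 mm with a round hole 17 mm wide and 40 mm deep in its top, in which the pin stands upright. Origin at the centre of its underside, z up.
- pin: Loose coupling pin, about 90 g: steel shank 12 mm thick and 35 mm long, the last 8 mm tapering to 6 mm at the tip; a round collar 26 mm wide and 6 mm thick; above it a black flat thumb grip 34 mm (x) x 14 mm (y) and 46 mm tall (z). Origin on the axis at the underside of the collar; z runs up through the grip, the tip is at z = -35 mm, the top of the grip at +52 mm. It starts upright in the block with its collar on the block's top.
- pan: Bystander: loose black open pan 170 x 105 x 65 mm; origin at the centre of its underside.
- spice_jar: Bystander: loose pale jar with a red cap, 72 mm wide and 150 mm tall; origin at the centre of its underside.
- ramekin: Bystander: loose small steel bowl, 84 mm wide and 45 mm tall; origin at the centre of its underside.
Things that resemble listed ones, but are neither listed nor needed, are in the scene too. Of the things that look like the pin, the middle-sized one is meant.

How it is judged:
By the outcome, as a careful person would: the job done as asked, in the order asked, and still so for the second after the job is handed in, with the robot touching nothing.
It also fails if it takes over 58 s, if anything falls off the work surface, if the arm or the gripper's body presses on something with over 40 N, if the wrist force passes 120 N, or if a joint passes its speed limit or range.

## Working session

There is one attempt and no reset: what is moved stays moved. The work goes in short steps, Python scripts to look and compute and a shell command to move; the robot and the scene stay as the last step left them, time stands still between calls to the robot, and variables do not carry over. Pictures are saved under pics/ and viewed, at most 13 in all, crops included, and the job is handed in when it is done.

```bash
ls; mkdir -p pics
cat > h.py <<'E'
import numpy as np,cv2,json
from rig import env
def grab(n):
    c=env.calibration(n); im,d=env.camera(n); np.savez('pics/%s.npz'%n,im=im,d=d,K=c['mtx'],P=c['pose'],dist=np.array(c.get('dist',[])) if c.get('dist') is not None else [])
    return im,d,c
def cloud(d,K,P):
    v,u=np.mgrid[:d.shape[0],:d.shape[1]]
    X=np.stack([(u-K[0,2])/K[0,0]*d,-(v-K[1,2])/K[1,1]*d,-d],-1)
    return X@P[:3,:3].T+P[:3,3]
def proj(p,K,P):
    q=(np.asarray(p)-P[:3,3])@P[:3,:3]; return np.array([K[0,0]*q[0]/-q[2]+K[0,2],K[1,1]*-q[1]/-q[2]+K[1,2]])
E
python3 - <<'E'
from h import *
for n in['scene','side']:
    im,d,c=grab(n); cv2.imwrite('pics/%s0.png'%n,im); print(n,c.keys(),c['mtx'],c['pose'],(d>0).mean())
print(env.sense())
E
```

```text
pics
scene dict_keys(['mtx', 'pose']) [[454.65840679   0.         323.24878705]
 [  0.         454.65840679 230.38722848]
 [  0.           0.           1.        ]] [[ 0.84163975 -0.3164624   0.43760036  0.91589598]
 [ 0.53991429  0.51052488 -0.66922112 -0.73778408]
 [-0.01162255  0.79950978  0.60054061  0.67428768]
 [ 0.          0.          0.          1.        ]] 0.9961165364583333
side dict_keys(['mtx', 'pose']) [[544.70787513   0.         322.38625744]
 [  0.         544.70787513 241.94098356]
 [  0.           0.           1.        ]] [[ 0.9169169   0.2057363  -0.34195901  0.1866508 ]
 [-0.39861692  0.43096493 -0.80955159 -1.04684797]
 [-0.0191818   0.87860219  0.477169    0.68562383]
 [ 0.          0.          0.          1.        ]] 0.9959049479166666
{'clock': 0.1, 'joint_positions': array([ 3.33722163e-01,  4.07582331e-02,  8.39244426e-02, -4.13260295e-04,
       -1.61546944e+00, -3.33711637e-01]), 'qd': array([ 0.00116331,  0.00023972,  0.00138725,  0.00074277, -0.000991  ,
        0.00090119]), 'effort': array([-5.15327309e-03, -3.69345725e+01,  3.48282552e+01,  6.95181236e+00,
       -4.58455834e-03,  1.14540936e-05]), 'tcp_pos': array([5.99752385e-01, 9.55302988e-05, 2.52381606e-01]), 'ee_rot': array([ 5.87786863e-04,  7.07116702e-01, -7.07096429e-01, -5.14593662e-04]), 'wrist_force': array([-0.16121267, -0.72029592,  0.03388818]), 'wrist_torque': array([-0.05039687, -0.0191207 ,  0.04686407]), 'grip_force': 0.0, 'opening': 0.9980872425930715}
```

View pics/scene0.png

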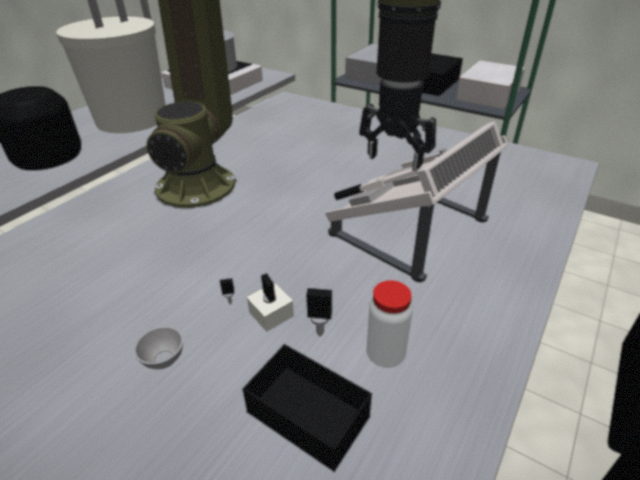

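View pics/side0.png

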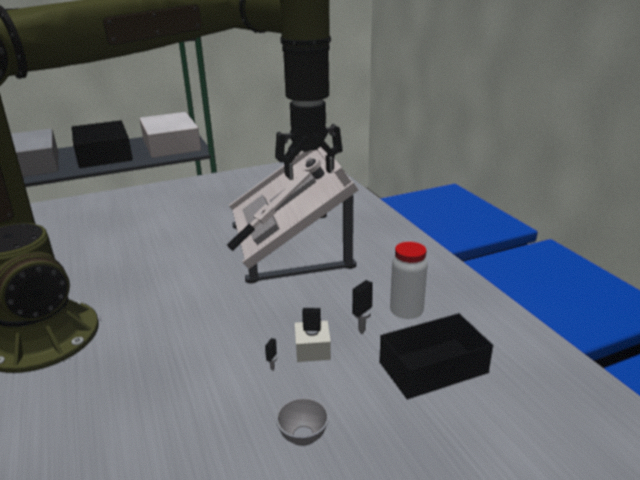

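The scene view shows the white block with the upright pin at about (268,295), with smaller and larger look-alikes at (227,287) and (320,305). The side view shows the block at (312,340) and the cutter arm running from its grip at (240,235) to the post at (312,163). Next I'll measure the block, the pin grip and the bed.

Run:
```python
from h import *
for n,box in[('scene',(245,255,300,335)),('side',(290,300,335,365))]:
    z=np.load('pics/%s.npz'%n); im,d,K,P=z['im'],z['d'],z['K'],z['P']; C=cloud(d,K,P)
    u0,v0,u1,v1=box; m=np.zeros(d.shape,bool); m[v0:v1,u0:u1]=1; m&=d>0
    g=im.max(2); 
    w=m&(C[...,2]>.041)&(C[...,2]<.049)&(g>120)
    k=m&(g<60)&(C[...,2]>.05)
    p=C[w]; print(n,'top',len(p),p[:,2].mean(),cv2.minAreaRect((p[:,:2]*1000).astype(np.float32)))
    q=C[k]; print('grip',len(q),np.percentile(q,[2,50,98],axis=0),cv2.minAreaRect((q[:,:2]*1000).astype(np.float32)))
    # bed plane
    b=(230,110,520,260) if n=='scene' else (225,140,360,270)
    m=np.zeros(d.shape,bool); m[b[1]:b[3],b[0]:b[2]]=1
    m&=(d>0)&(C[...,2]>.03)&(C[...,2]<.3)&(g>70)
    q=C[m&(C[...,0]>.3)&(C[...,0]<.95)&(abs(C[...,1])<.45)]; best=0
    rng=np.random.default_rng(0)
    for i in range(1500):
        a=q[rng.choice(len(q),3,0)]; nn=np.cross(a[1]-a[0],a[2]-a[0]); nn/=np.linalg.norm(nn)+1e-12; nn*=np.sign(nn[2]+1e-9)
        if abs(nn[2]-np.cos(np.radians(32)))>.04: continue
        s=(abs((q-a[0])@nn)<.0025).sum()
        if s>best: best=s; bp=(nn,a[0])
    nn,a=bp; ii=abs((q-a)@nn)<.0025; s=q[ii]; c=s.mean(0); nn=np.linalg.svd(s-c,full_matrices=False)[2][2]; nn*=np.sign(nn[2])
    print('bed n',nn,'tilt',np.degrees(np.arccos(nn[2])),'az',np.degrees(np.arctan2(-nn[1],-nn[0])),'c',c,best,len(q), np.percentile(s,[1,99],axis=0))
for n,b in[('scene',(310,100,530,290)),('side',(210,130,370,290))]:
    im=np.load('pics/%s.npz'%n)['im'][b[1]:b[3],b[0]:b[2]]; cv2.imwrite('pics/%s_c.png'%n,cv2.resize(im,None,fx=3.6,fy=3.6,interpolation=cv2.INTER_CUBIC)[:600,:800])
```

```text
scene top 644 0.044329969932697506 ((487.4465637207031, -274.5968933105469), (65.97195434570312, 65.38075256347656), 70.57228088378906)
grip 208 [[ 0.47577236 -0.28827995  0.05798261]
 [ 0.49452403 -0.28213916  0.08521169]
 [ 0.50289026 -0.27024089  0.09726423]] ((488.7239990234375, -277.98687744140625), (10.75920295715332, 30.84581184387207), 62.77486801147461)
bed n [-0.51630221  0.0848738   0.8521904 ] tilt 31.549285768043177 az -9.335236172866168 c [0.6281485  0.07090636 0.15711938] 1128 6786 [[ 0.45508108 -0.03645465  0.053002  ]
 [ 0.74836201  0.30777855  0.21221061]]
side top 522 0.044177729190856226 ((486.5790710449219, -276.131591796875), (66.95765686035156, 64.09693145751953), 71.25470733642578)
grip 359 [[ 0.470653   -0.28938511  0.05303824]
 [ 0.48428089 -0.28082061  0.07833414]
 [ 0.49684677 -0.27285018  0.09706135]] ((485.1153259277344, -278.5097351074219), (12.501483917236328, 30.665054321289062), 63.304283142089844)
bed n [-0.52419615  0.08674149  0.8471684 ] tilt 32.09498786030123 az -9.395891468455927 c [0.59401345 0.12278114 0.13150615] 3193 7196 [[ 0.45413666 -0.03307335  0.04968864]
 [ 0.71887924  0.31105795  0.20129045]]
```

View pics/side_c.png

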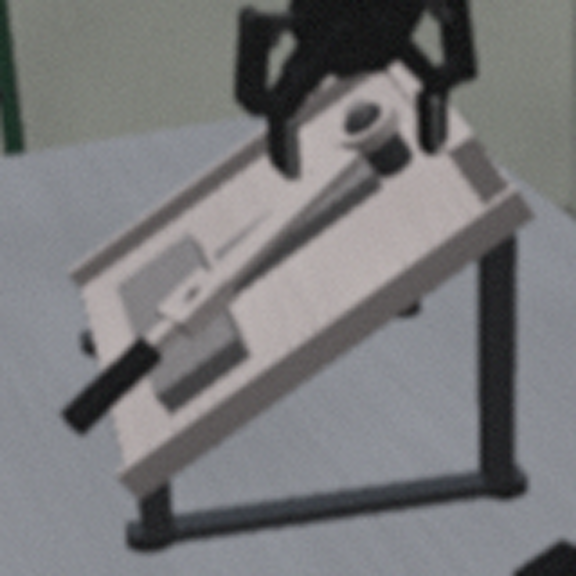

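The side crop shows the arm's eye at crop (190,295), which is about (263,212) in the full picture, and the post at crop (362,118). The plate hole isn't resolved. The wrist camera may see it.

Run:
```python
from h import *
im,d,c=grab('wrist'); cv2.imwrite('pics/wrist0.png',im); print(c['mtx'],c['pose'])
```

```text
[[369.31363086   0.         317.53626235]
 [  0.         369.31363086 243.68650815]
 [  0.           0.           1.        ]] [[-9.99999052e-01  1.78164260e-04  1.36513238e-03  6.00764835e-01]
 [-5.26327001e-04 -9.65740156e-01 -2.59510452e-01 -6.51053296e-02]
 [ 1.27212767e-03 -2.59510924e-01  9.65739334e-01  3.74047382e-01]
 [ 0.00000000e+00  0.00000000e+00  0.00000000e+00  1.00000000e+00]]
```

View pics/wrist0.png

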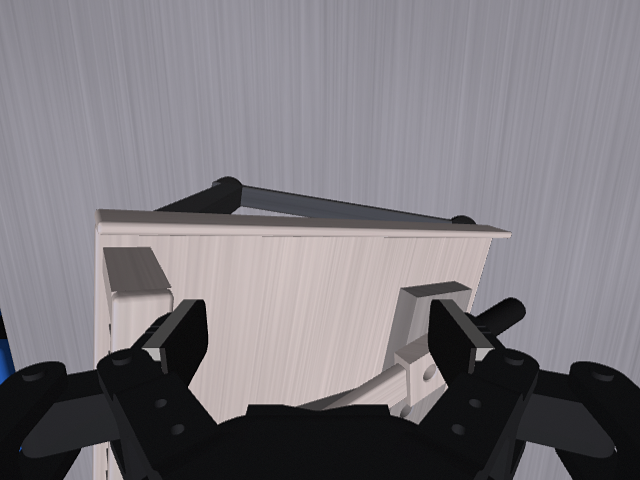

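The wrist picture shows the eye's mouth at about (430,372) and a dark hole in the plate at about (405,411), beside the boss. I'll turn both into 3D positions.

Run:
```python
from h import *
z=np.load('pics/wrist.npz'); im,d,K,P=z['im'],z['d'],z['K'],z['P']; C=cloud(d,K,P)
for (u,v) in[(430,372),(415,360),(425,385),(405,411),(398,402),(415,412),(405,330),(300,300)]: print(u,v,C[v,u].round(4),im[v,u])
c=im[330:440,370:500]; cv2.imwrite('pics/wc.png',cv2.resize(c,None,fx=6,fy=5.4,interpolation=cv2.INTER_CUBIC))
# bed plane in wrist
q=C[240:400,215:385].reshape(-1,3); q=q[(q[:,2]>.05)]; cc=np.median(q,0)
for i in range(5):
    n=np.linalg.svd(q-cc,full_matrices=False)[2][2]; n*=np.sign(n[2]); q=q[abs((q-cc)@n)<.004]; cc=q.mean(0)
print(n,cc,len(q),np.degrees(np.arccos(n[2])),np.degrees(np.arctan2(-n[1],-n[0])))
h=(C-cc)@n
for (u,v) in[(430,372),(415,360),(425,385),(405,411),(398,402),(415,412),(400,330)]: print(u,v,'h',h[v,u].round(4))
# post top in side/scene: height 54mm off bed
for nm in['side','scene','wrist']:
    z=np.load('pics/%s.npz'%nm);D=cloud(z['d'],z['K'],z['P']); hh=(D-cc)@n; g=z['im'].max(2)
    def show(lo,hi,name,msk):
        m=(hh>lo)&(hh<hi)&msk&(D[...,0]>.35)&(D[...,0]<.8)&(abs(D[...,1]-.12)<.2)&(z['d']>0); p=D[m]
        if len(p)>5: print(nm,name,len(p),p.mean(0).round(4),np.percentile(p,[3,97],axis=0).round(3).tolist(),hh[m].mean().round(4)); return m
    show(.0515,.0565,'posttop',np.ones_like(g,bool)); show(.036,.040,'boss/arm top',g>110)
    show(.028,.043,'grip',g<60); show(.0185,.0215,'plate',g>70)
```

```text
430 372 [0.5134 0.1048 0.1241] [135 136 146]
415 360 [0.531  0.083  0.1418] [ 93  94 101]
425 385 [0.5189 0.111  0.1315] [187 189 202]
405 411 [0.5249 0.1569 0.1039] [101  99 104]
398 402 [0.5351 0.1367 0.1181] [137 137 146]
415 412 [0.5162 0.1577 0.1042] [146 145 151]
405 330 [0.5336 0.0717 0.119 ] [113 112 116]
300 300 [0.6118 0.032  0.153 ] [188 190 203]
[-0.52391721  0.08858679  0.84715001] [0.60858914 0.05021972 0.14874058] 24366 32.0969716407764 -9.597111358920122
430 372 h 0.0338
415 360 h 0.0377
425 385 h 0.0378
405 411 h 0.0154
398 402 h 0.0202
415 412 h 0.0202
400 330 h 0.0116
side posttop 121 [0.669  0.0631 0.2491] [[0.649, -0.017, 0.228], [0.685, 0.139, 0.257]] 0.0545
side boss/arm top 180 [0.5531 0.1015 0.1536] [[0.497, 0.076, 0.119], [0.675, 0.133, 0.227]] 0.0377
side grip 180 [0.4528 0.0755 0.0909] [[0.422, 0.065, 0.071], [0.481, 0.085, 0.107]] 0.0348
side plate 525 [0.4992 0.1468 0.0944] [[0.357, 0.042, -0.0], [0.63, 0.285, 0.178]] 0.0198
scene posttop 380 [0.6845 0.1086 0.2534] [[0.654, -0.014, 0.233], [0.713, 0.256, 0.258]] 0.0541
scene boss/arm top 90 [0.5643 0.0959 0.1607] [[0.499, -0.017, 0.119], [0.725, 0.261, 0.245]] 0.0374
scene grip 116 [0.4538 0.0754 0.0898] [[0.426, 0.067, 0.073], [0.48, 0.083, 0.107]] 0.0334
scene plate 369 [0.5554 0.131  0.1306] [[0.354, -0.017, -0.001], [0.726, 0.278, 0.228]] 0.0196
wrist posttop 2597 [ 0.6663 -0.      0.2549] [[0.655, -0.015, 0.249], [0.681, 0.059, 0.259]] 0.0552
wrist boss/arm top 1180 [0.5269 0.1006 0.1377] [[0.505, 0.081, 0.123], [0.558, 0.122, 0.155]] 0.038
wrist grip 950 [0.441  0.0763 0.0855] [[0.421, 0.069, 0.072], [0.461, 0.086, 0.097]] 0.0365
wrist plate 2146 [0.5198 0.0892 0.1134] [[0.474, -0.017, 0.087], [0.683, 0.166, 0.225]] 0.02
```

View pics/wc.png

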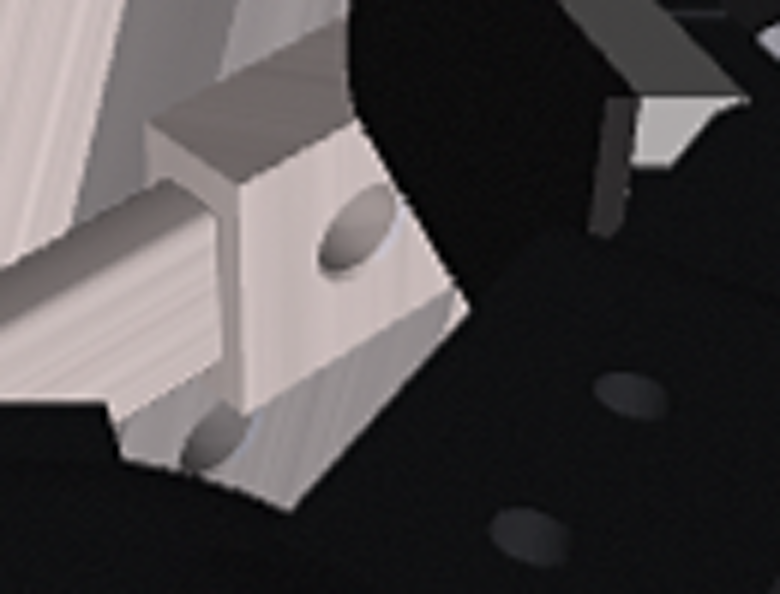

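The crop shows the eye as an ellipse centred at crop (360,230), which is pixel (430,372.6). The plate hole is half hidden by the boss, with its centre extrapolated to about (406.5,409).

```bash
cat > geo.py <<'E'
from h import *
n=np.array([-0.5241,.0878,.8471]); n/=np.linalg.norm(n); cc=np.array([0.60858914,0.05021972,0.14874058])
xu=np.array([-n[0],-n[1],0]); xu=xu-(xu@n)*n; xu/=np.linalg.norm(xu); yl=np.cross(n,xu)
def ray(u,v,h,K,P):
    r=P[:3,:3]@np.array([(u-K[0,2])/K[0,0],-(v-K[1,2])/K[1,1],-1]); o=P[:3,3]; t=((cc-o)@n+h)/(r@n); return o+t*r
E
python3 - <<'E'
from geo import *
z=np.load('pics/wrist.npz');K,P=z['K'],z['P']
eye=ray(430,372.6,.038,K,P); hole=ray(406.5,409,.020,K,P)
print('eye',eye,'hole',hole)
f=lambda p:np.array([(p-eye)@xu,(p-eye)@yl,(p-eye)@n])
print('hole rel eye (xu,yl,n)',f(hole),'xu',xu,'yl',yl)
for nm in['side','scene','wrist']:
    z=np.load('pics/%s.npz'%nm);D=cloud(z['d'],z['K'],z['P']); F=np.stack([(D-eye)@xu,(D-eye)@yl,(D-eye)@n],-1); g=z['im'].max(2)
    m=(F[...,2]>.013)&(F[...,2]<.019)&(F[...,0]>.11)&(F[...,0]<.21)&(F[...,1]>0)&(F[...,1]<.1)
    if nm!='wrist':print(nm,'post',m.sum(),np.median(F[m],0),cv2.minEnclosingCircle((F[m][:,:2]*1000).astype(np.float32)) if m.sum() else '')
    m=(g<60)&(F[...,2]>-.02)&(F[...,2]<.006)&(F[...,0]<-.03)&(F[...,0]>-.13)&(abs(F[...,1])<.08)
    print(nm,'grip',m.sum(),F[m].mean(0),cv2.minAreaRect((F[m][:,:2]*1000).astype(np.float32)))
    if nm!='wrist': print('eye pix',proj(eye,z['K'],z['P']),'hole',proj(hole,z['K'],z['P']))
E
```

```text
eye [0.5157309  0.10067058 0.13091837] hole [0.52563581 0.14932852 0.11075461]
hole rel eye (xu,yl,n) [-0.00925028  0.04962571 -0.018     ] xu [ 0.83547102 -0.13996252  0.53141196] yl [0.16522286 0.98625626 0.        ]
side post 70 [0.19681521 0.04427208 0.01683299] ((184.0401611328125, 34.282005310058594), 36.243804931640625)
side grip 230 [-0.07374601 -0.03660081 -0.0053936 ] ((-73.45010375976562, -35.524166107177734), (71.92350006103516, 16.890178680419922), 20.192808151245117)
eye pix [261.90148166 210.71523954] hole [260.25419395 209.79794285]
scene post 80 [0.20153469 0.05096969 0.01662594] ((199.563232421875, 50.30279541015625), 49.3830680847168)
scene grip 163 [-0.06955898 -0.03514473 -0.00681926] ((-70.76649475097656, -35.18114471435547), (68.99146270751953, 11.664410591125488), 19.090839385986328)
eye pix [375.54397476 178.9281787 ] hole [387.99474362 178.50770826]
wrist grip 1059 [-0.08273934 -0.03680543 -0.00254526] ((-70.67323303222656, -37.7403564453125), (31.00328254699707, 75.5147705078125), 81.25879669189453)
```

Run:
```python
from geo import *
z=np.load('pics/wrist.npz');K,P=z['K'],z['P']
eye=ray(430,372.6,.038,K,P); hole=ray(406.5,409,.020,K,P); f=lambda p:np.array([(p-eye)@xu,(p-eye)@yl,(p-eye)@n])*1000
z=np.load('pics/side.npz')
p=ray(310.6,162.8,.054,z['K'],z['P']); print(p,f(p),'eye via side',f(ray(262.8,212,.038,z['K'],z['P'])))
a=f(p)[:2]; print(np.hypot(*a),np.arctan2(a[1],a[0])); b=(f(p)-f(hole))[:2]; print(np.hypot(*b),np.arctan2(b[1],b[0]))
```

```text
[0.64589623 0.1022644  0.23017401] [161.27192394  23.07819696  16.        ] eye via side [ 1.03437218e+00 -8.94033560e+00  8.92840489e-14]
162.9148140170449 0.14213616842948207
172.57634288765493 -0.15444381573371424
```

```bash
python3 -m crank '{"claw":[8.5,8.5,8.5,8.5],"offset":[[-1,3,2],[-1,3,2],[-1,2,2],[0,0,0]],"turn":[[0,0,0],[0,0,0],[0,0,0],[0,0,0]]}'
python3 - <<'E'
from h import *
im,d,c=grab('wrist'); cv2.imwrite('pics/wrist1.png',im)
E
```

```text
clock: 0.55
tcp_pos: [0.5699, 0.0819, 0.3167]
ee_rot: [-0.002, 0.708, -0.706, 0.001]
wrist_force: [-0.2, 0.2, 0.6]
opening: 0.993
grip_force: 0.0
```

View pics/wrist1.png

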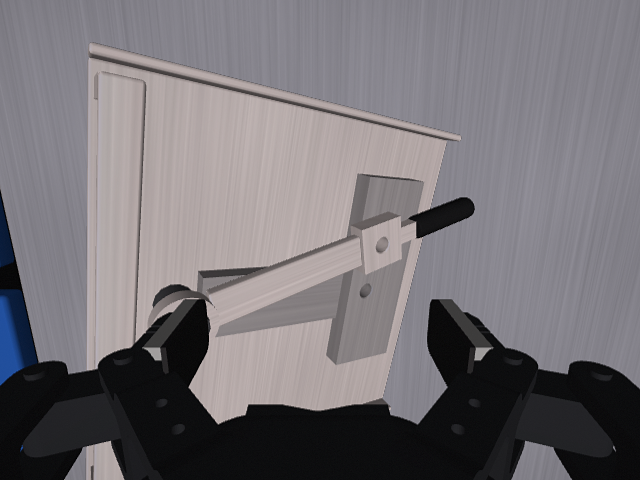

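Clear view: the eye is at (382,244), the plate hole is fully visible at (365,290), and the post is partly hidden at about (183,305).

Run:
```python
from geo import *
z=np.load('pics/wrist.npz');K,P=z['K'],z['P'];im=z['im']; D=cloud(z['d'],K,P)
print('h check eye rim, plate, bed',[((D[v,u]-cc)@n).round(4) for u,v in[(365,240),(395,255),(380,300),(300,200)]])
g=cv2.GaussianBlur(im.max(2),(3,3),0)
def dark(u,v,r):
    s=g[v-r:v+r+1,u-r:u+r+1]; t,b=cv2.threshold(s,0,255,cv2.THRESH_BINARY_INV+cv2.THRESH_OTSU)
    k,l,st,ce=cv2.connectedComponentsWithStats(b); i=l[r,r] or 1+np.argmax(st[1:,4]); return ce[i]+[u-r,v-r],st[i]
for u,v,h in[(382,244,.038),(365,290,.020)]: c,st=dark(u,v,11); print(c,st,t:=None,ray(*c,h,K,P)); 
eye=ray(382,244,.038,K,P); hole=ray(365,290,.020,K,P)
# ray-plane with correct projection along axis: report
f=lambda p:np.array([(p-eye)@xu,(p-eye)@yl,(p-eye)@n])*1000
print('eye',eye,'hole rel',f(hole),'mid-hole line on mouth level',hole+.018*n)
# arm direction: grip dark pixels & arm-top points
F=np.stack([(D-eye)@xu,(D-eye)@yl,(D-eye)@n],-1)*1000
m=(g<50)&(F[...,2]>-3)&(F[...,2]<6)&(F[...,0]<-30)&(F[...,0]>-130)&(abs(F[...,1])<80); print('grip',m.sum(),F[m].mean(0),np.degrees(np.arctan2(*np.linalg.svd(F[m][:,:2]-F[m][:,:2].mean(0),full_matrices=False)[2][0][::-1])))
m=(g>90)&(abs(F[...,2])<15)&(F[...,2]>-9)&(F[...,0]>30)&(F[...,0]<130)&(F[...,1]>-5)&(F[...,1]<80); q=F[m][:,:2]; print('arm',m.sum(),q.mean(0),np.percentile(F[m][:,2],[5,50,95]),cv2.minAreaRect(q.astype(np.float32)))
m=(abs(F[...,2]-16)<3)&(F[...,0]>130)&(F[...,0]<200)&(F[...,1]>0)&(F[...,1]<100); print('post',m.sum(),F[m].mean(0),np.percentile(F[m],[2,98],axis=0))
cv2.imwrite('pics/w1c.png',cv2.resize(im[200:340,130:420],None,fx=2.7,fy=2.7,interpolation=cv2.INTER_CUBIC))
```

```text
h check eye rim, plate, bed [np.float64(0.0388), np.float64(0.0389), np.float64(0.0204), np.float64(-0.0003)]
[381.50322581 244.93548387] [  4   4  13  17 155] None [0.51660925 0.10040214 0.13148962]
[364.81102362 290.61417323] [  5   4  12  16 127] None [0.52672185 0.15095737 0.11125772]
eye [0.51619163 0.09961411 0.13131292] hole rel [ -9.11447722  51.74809714 -18.        ] mid-hole line on mouth level [0.51712671 0.15192668 0.12646938]
grip 1018 [-70.61669471 -26.71733218   1.18554834] 19.960575926039148
arm 4411 [83.96264224 28.05471614] [-6.35241253 -3.10693098 -2.09001003] ((79.77333068847656, 28.37555503845215), (115.03055572509766, 28.680374145507812), 19.457590103149414)
post 1419 [196.08198138  27.07928265  17.71503101] [[192.08563252   1.12625404  16.18656777]
 [199.86899868  55.23656616  18.91549086]]
```

View pics/w1c.png

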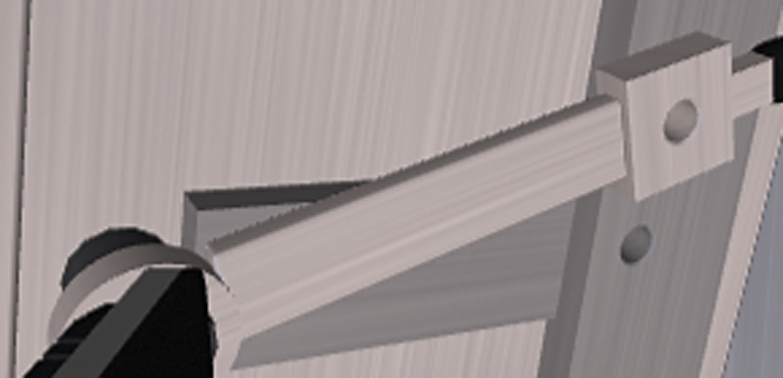

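Measurements agree: arm angle about 0.35 rad, hole about 52 mm towards +y of the eye, heights right within 1 mm. Now moving over the pin.

```bash
python3 -m crank '{"claw":[8.5,8.5,8.5,7,6,6,6,6,6,6],"offset":[[-0.8,-3.6,-1],[-0.8,-3.6,-1],[-0.8,-3.6,-1],[-0.8,-3.6,-1],[-0.8,-3.6,-1],[-0.8,-3.6,-1],[-0.8,-3.6,-1],[-0.8,-3.6,-1],[-0.8,-3.6,-1],[-1.1,-3.5,-1]],"turn":[[0,0,6.3],[0,0,6.3],[0,0,6.3],[0,0,6.3],[0,0,6.3],[0,0,6.3],[0,0,6.3],[0,0,6.3],[0,0,6.3],[0,0,6.3]]}'; python3 -m crank '{"claw":[6,6],"offset":[[0,0,0],[0,0,0]],"turn":[[0,0,0],[0,0,0]]}';  python3 - <<'E'
from h import *
im,d,c=grab('wrist'); cv2.imwrite('pics/wrist2.png',im)
C=cloud(d,c['mtx'],c['pose']); g=im.max(2); s=env.sense(); print(s['tcp_pos'],s['ee_rot'])
m=(abs(C[...,2]-.096)<.006)&(abs(C[...,0]-.487)<.05)&(abs(C[...,1]+.277)<.05)&(d>0); q=C[m]
print('grip top',m.sum(),q.mean(0),cv2.minAreaRect((q[:,:2]*1000).astype(np.float32)))
E
```

```text
clock: 1.6
tcp_pos: [0.4857, -0.281, 0.2112]
ee_rot: [-0.0, 0.973, -0.232, -0.001]
wrist_force: [0.1, -0.4, 0.6]
opening: 0.701
grip_force: 0.0
clock: 1.8
tcp_pos: [0.4859, -0.2801, 0.2116]
ee_rot: [-0.0, 0.972, -0.235, -0.001]
wrist_force: [-0.2, 0.5, 0.5]
opening: 0.705
grip_force: 0.0
[ 0.48649614 -0.27943317  0.21233418] [-8.10519797e-06  9.72112780e-01 -2.34512774e-01 -7.08023076e-04]
grip top 1037 [ 0.48777557 -0.27394544  0.09660439] ((487.0896301269531, -273.4689636230469), (13.594932556152344, 33.52998352050781), 62.843772888183594)
```

View pics/wrist2.png

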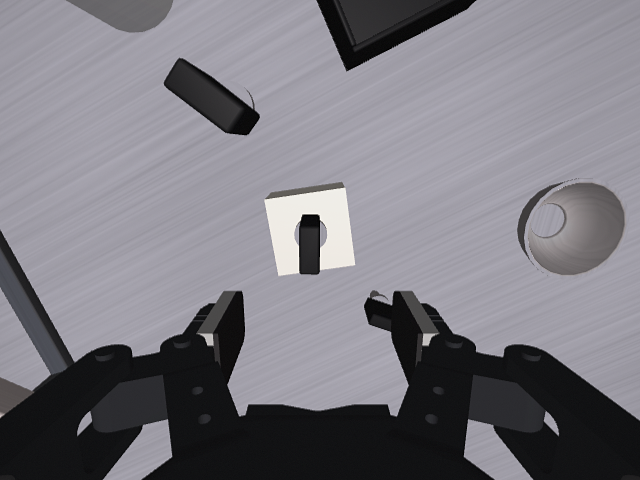

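The wrist view shows the pin grip centred and aligned at (310,243), with the small look-alike at (378,308) near the right finger. I'll descend with a narrower opening.

```bash
python3 -m crank '{"claw":[3.6,3.6,3.6,3.6,3.6,3.6,3.6,3.6],"offset":[[0.1,0.5,-2],[0,0,-2],[0,0,-2.5],[0,0,-2.5],[0,0,-2],[0,0,-1.5],[0,0,-1],[0,0,0]],"turn":[[0,0,0],[0,0,0],[0,0,0],[0,0,0],[0,0,0],[0,0,0],[0,0,0],[0,0,0]]}' 60; python3 -m crank '{"claw":[1,1,1,1,1,1],"offset":[[0,0,0],[0,0,0],[0,0,0],[0,0,0],[0,0,0],[0,0,0]],"turn":[[0,0,0],[0,0,0],[0,0,0],[0,0,0],[0,0,0],[0,0,0]]}' 60
```

```text
clock: 2.65
tcp_pos: [0.4876, -0.2734, 0.0771]
ee_rot: [-0.0, 0.972, -0.233, -0.001]
wrist_force: [-0.3, -0.3, 0.1]
opening: 0.419
grip_force: 0.0
clock: 3.25
tcp_pos: [0.4888, -0.2742, 0.0796]
ee_rot: [0.0, 0.972, -0.233, 0.001]
wrist_force: [-0.1, 1.2, 5.3]
opening: 0.156
grip_force: 59.0
```

Gripped at about 13 mm opening. Now lift, then carry and tilt.

```bash
python3 -m crank '{"claw":[1,1,1,1,1,1],"offset":[[0,0,1],[0,0,3],[0,0,4],[0,0,4.5],[0,0,4.5],[0,0,0]],"turn":[[0,0,0],[0,0,0],[0,0,0],[0,0,0],[0,0,0],[0,0,0]]}';python3 -m crank '{"claw":[1,1,1,1,1,1,1,1,1,1],"offset":[[-0.5,3,0],[-0.5,4,0],[-0.5,4,0],[-0.5,4.2,0],[-0.5,4.2,0],[-0.5,4.2,0],[-0.5,4.2,0],[-0.5,4,0],[-0.5,4,0],[-0.3,2.9,0]],"turn":[[-0.53,-3.15,0],[-0.53,-3.15,0],[-0.53,-3.15,0],[-0.53,-3.15,0],[-0.53,-3.15,0],[-0.53,-3.15,0],[-0.53,-3.15,0],[-0.53,-3.15,0],[-0.53,-3.15,0],[-0.53,-3.15,0]]}';python3 -m crank '{"claw":[1,1,1],"offset":[[0,0,0],[0,0,0],[0,0,0]],"turn":[[0,0,0],[0,0,0],[0,0,0]]}'
python3 - <<'E'
from geo import *
from scipy.spatial.transform import Rotation as R
s=env.sense(); q=s['ee_rot']; M=R.from_quat([*q[1:],q[0]]).as_matrix(); print(s['tcp_pos'],M,'tool z vs -n deg',np.degrees(np.cross(M[:,2],-n)),s['wrist_force'],s['joint_positions'])
im,d,c=grab('wrist'); cv2.imwrite('pics/wrist3.png',im); im2,d2,c2=grab('side')
o=np.zeros((600,800,3),np.uint8); o[:480,:400]=im[:,120:520]; cr=cv2.resize(im2[80:260,200:340],(400,514),interpolation=cv2.INTER_CUBIC); o[:514,400:]=cr; cv2.imwrite('pics/both3.png',o)
E
```

```text
clock: 3.85
tcp_pos: [0.4893, -0.2753, 0.2564]
ee_rot: [0.001, 0.972, -0.234, 0.005]
wrist_force: [-0.1, -0.2, -1.2]
opening: 0.158
grip_force: 59.6
clock: 4.85
tcp_pos: [0.4391, 0.115, 0.2481]
ee_rot: [-0.02, 0.935, -0.224, 0.276]
wrist_force: [1.9, 0.7, -1.1]
opening: 0.157
grip_force: 59.6
clock: 5.15
tcp_pos: [0.44, 0.1123, 0.2484]
ee_rot: [-0.019, 0.935, -0.225, 0.274]
wrist_force: [0.6, -0.6, -1.3]
opening: 0.155
grip_force: 59.6
[0.44003421 0.112347   0.24842493] [[ 0.7484135  -0.41034775  0.5210489 ]
 [-0.43105797 -0.8980159  -0.08807081]
 [ 0.50404986 -0.1586889  -0.84897089]] tool z vs -n deg [ 0.00373248 -0.20426956  0.02348136] [ 0.59098794 -0.55914213 -1.31838194] [ 1.06833078 -0.83679573 -0.83153711  0.53096739 -1.40069834 -0.01491645]
```

View pics/both3.png

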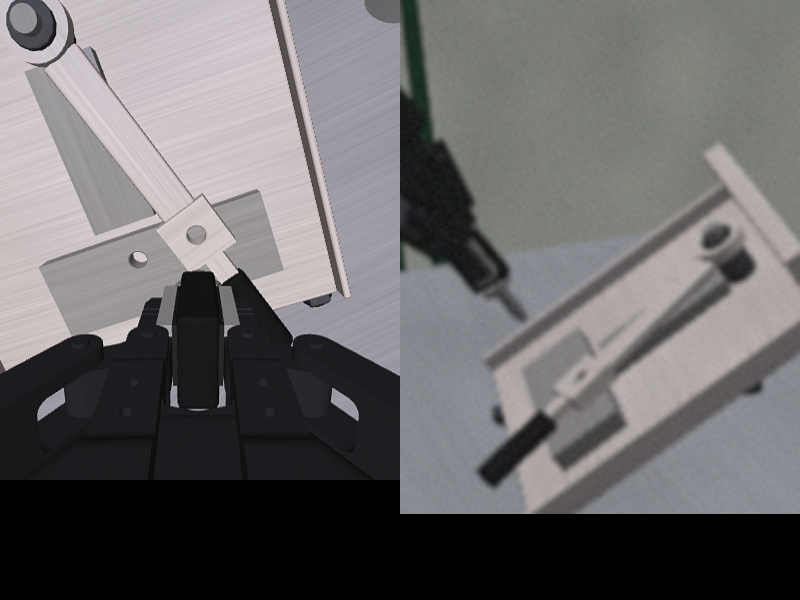

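The wrist half shows the eye at full-picture pixel (317,235), the hole at (259,259) and the post at (153,25), with the held pin's grip at (320,340). The side half shows the pin hanging tip-down, its tip at full-picture pixel (242,191). Next I'll measure the pin in the tool frame and refine the eye, hole and pivot.

Run:
```python
from geo import *
from scipy.spatial.transform import Rotation as R
s=env.sense(); q=s['ee_rot']; M=R.from_quat([*q[1:],q[0]]).as_matrix(); T=s['tcp_pos']
z=np.load('pics/wrist.npz');im,d,K,P=z['im'],z['d'],z['K'],z['P']; D=cloud(d,K,P); g=cv2.GaussianBlur(im.max(2),(3,3),0)
L=(D-T)@M*1000
m=(d>0)&(abs(L[...,1])<8)&(abs(L[...,0])<40)&(L[...,2]<40)&(L[...,2]>-30); print('grip tool frame pct',m.sum(),np.percentile(L[m],[1,10,50,90,99],axis=0).round(1).tolist())
mm=m&(L[...,2]<-10)&(abs(L[...,1])<6); 
hist=np.histogram(L[mm][:,2],bins=15); print(hist)
side=m&(L[...,2]>-8)&(L[...,2]<15); print('xface',np.percentile(L[side][:,0],[10,50,90]))
def dark(u,v,r):
    s=g[v-r:v+r+1,u-r:u+r+1]; t,b=cv2.threshold(s,0,255,cv2.THRESH_BINARY_INV+cv2.THRESH_OTSU)
    k,l,st,ce=cv2.connectedComponentsWithStats(b); i=l[r,r] or 1+np.argmax(st[1:,4]); return ce[i]+[u-r,v-r],st[i]
print(dark(317,235,14),dark(259,259,13))
print([((D[v,u]-cc)@n).round(4) for u,v in[(335,235),(300,240),(240,270),(300,100),(153,20)]])
eye=ray(317,235,.038,K,P);hole=ray(259,259,.020,K,P);pv=ray(153,25,.054,K,P)
f=lambda p:np.array([(p-eye)@xu,(p-eye)@yl,(p-eye)@n])*1000
print(eye,hole,pv,f(hole),f(pv),np.hypot(*f(pv)[:2]),np.arctan2(*f(pv)[1::-1]),np.hypot(*(f(pv)-f(hole))[:2]),np.arctan2(*(f(pv)-f(hole))[1::-1]))
E2=np.array([(eye-T)@M[:,i] for i in range(3)])*1000; print('eye in tool',E2)
z=np.load('pics/side.npz'); D=cloud(z['d'],z['K'],z['P']); L=(D-T)@M*1000
m=(z['d']>0)&(np.hypot(L[...,0],L[...,1])<30)&(L[...,2]>24)&(L[...,2]<90); print('pin side',m.sum(),np.percentile(L[m],[1,50,99],axis=0).round(1).tolist())
for a,b in[(25,32),(32,40),(40,50),(50,60),(60,72)]:
    k=m&(L[...,2]>a)&(L[...,2]<b)
    if k.sum(): print(a,b,k.sum(),L[k].mean(0).round(1),np.ptp(L[k],axis=0).round(1))
for o in([0,0,.0345],[0,0,.0695],): print('expected',proj(T+M@np.array(o),z['K'],z['P']))
```

```text
grip tool frame pct 6418 [[-17.9, -7.8, -26.1], [-12.3, -6.3, -17.5], [6.3, -0.1, -16.3], [14.5, 6.6, 8.2], [14.9, 7.8, 25.4]]
(array([   2,   29,  304, 1083, 1229,  557,  173,   65,   33,   32,   36,
         30,   22,   28,   43]), array([-19.35013514, -18.72728611, -18.10443707, -17.48158803,
       -16.858739  , -16.23588996, -15.61304092, -14.99019188,
       -14.36734285, -13.74449381, -13.12164477, -12.49879574,
       -11.8759467 , -11.25309766, -10.63024863, -10.00739959]))
xface [11.77896888 14.34314174 14.70588318]
(array([315.89090909, 234.45757576]), array([  3,   4,  21,  20, 330], dtype=int32)) (array([254.94656489, 261.87022901]), array([  2,   7,  19,  15, 131], dtype=int32))
[np.float64(0.0401), np.float64(0.0388), np.float64(0.0193), np.float64(-0.0001), np.float64(0.054)]
[0.5158027  0.09990686 0.13104195] [0.52607591 0.14992643 0.11096493] [0.64571804 0.13172988 0.22700973] [ -9.08705941  51.02948094 -18.        ] [155.08490075  52.85064183  16.        ] 163.84296379232845 0.3284421915933377 164.18206093249233 0.011092553138463666
eye in tool [  2.398449    -1.63352189 140.21535108]
pin side 129 [[-16.6, -6.4, 24.2], [1.2, 5.7, 35.2], [15.4, 15.0, 68.3]]
25 32 43 [ 1.5  7.5 28.6] [32.  23.8  6.7]
32 40 20 [ 3.4  7.7 34.7] [21.9 21.8  7.4]
40 50 25 [ 0.8  4.8 45.1] [12.7  9.2  9.6]
50 60 19 [ 0.7  4.1 55.8] [11.5  7.9  9.5]
60 72 15 [ 0.4  3.7 64.7] [10.7  7.5  9.1]
expected [234.11930909 179.13840555]
expected [243.32084259 190.19255158]
```

```bash
python3 -m crank '{"claw":[1,1,1,1,1,1],"offset":[[0.8,-0.1,-1.1],[0.8,-0.1,-1.1],[0.8,-0.1,-1.1],[0.86,-0.22,-1.13],[0,0,0],[0,0,0]],"turn":[[0,0,0],[0,0,0],[0,0,0],[0,0,0],[0,0,0],[0,0,0]]}'
cat > tip.py <<'E'
from geo import *
from scipy.spatial.transform import Rotation as R
eye=np.array([.5159,.1001,.1312])
s=env.sense(); q=s['ee_rot']; M=R.from_quat([*q[1:],q[0]]).as_matrix(); T=s['tcp_pos']
tip=T+M@np.array([-.0019,0,.070])
print('T',T,'tip-eye (xu,yl,n) mm',np.array([(tip-eye)@xu,(tip-eye)@yl,(tip-eye)@n])*1000,'tilt err',np.degrees(np.cross(M[:,2],-n)).round(2),'F',s['wrist_force'],'F bed',np.array([xu,yl,n])@s['wrist_force'],s['clock'])
E
python3 tip.py
python3 - <<'E'
from geo import *
o=np.zeros((520,800,3),np.uint8)
for i,(nm,b) in enumerate([('side',(230,165,310,269)),('scene',(335,125,415,229))]):
    im,d,c=grab(nm); o[:,i*400:i*400+400]=cv2.resize(im[b[1]:b[3],b[0]:b[2]],(400,520),interpolation=cv2.INTER_CUBIC)
cv2.imwrite('pics/b4.png',o)
E
```

```text
clock: 5.85
tcp_pos: [0.4728, 0.1067, 0.2044]
ee_rot: [-0.018, 0.935, -0.226, 0.275]
wrist_force: [-0.3, -0.0, -0.5]
opening: 0.16
grip_force: 59.6
T [0.47276528 0.10674499 0.20437655] tip-eye (xu,yl,n) mm [-0.0856941  -0.15240946 15.18374236] tilt err [ 0.08 -0.17  0.07] F [-0.31415983 -0.0187758  -0.53032806] F bed [-0.5416662  -0.07042414 -0.28624282] 5.85
```

View pics/b4.png

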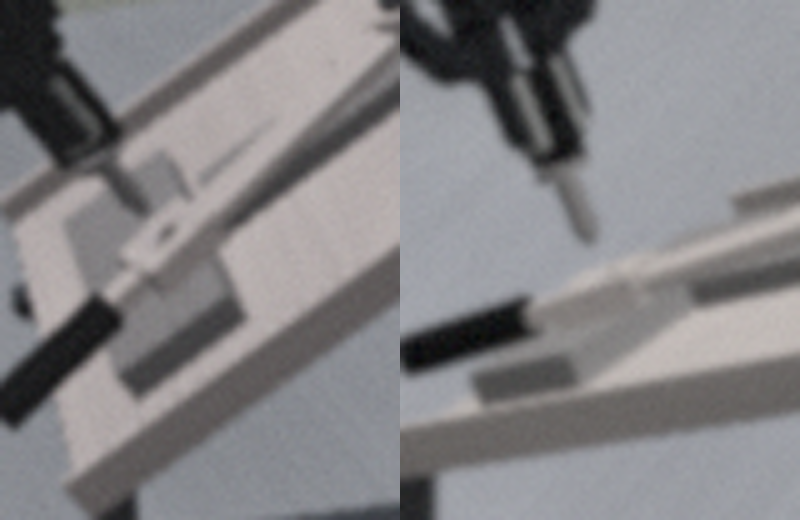

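Side half: tip at crop (140,208), eye at (167,233). Scene half: tip at (590,240), boss top around (610,275). I'll compare these with the projections of my model.

```bash
python3 tip.py
python3 - <<'E'
from tip import *
for i,(nm,b) in enumerate([('side',(230,165)),('scene',(335,125))]):
    z=np.load('pics/%s.npz'%nm); f=lambda p:((proj(p,z['K'],z['P'])-b)*5+[400*i,0]).round(0)
    print(nm,'tip',f(tip),'eye',f(eye),'collar low',f(T+M@np.array([-.0019,0,.035])),'+5mm xu',f(tip+.005*xu)-f(tip),'+5 yl',f(tip+.005*yl)-f(tip),'+5n',f(tip+.005*n)-f(tip))
    c=[eye+.021*(a*(np.cos(.34)*xu+np.sin(.34)*yl)+e*(np.cos(.34)*yl-np.sin(.34)*xu)) for a,e in[(1,1),(1,-1),(-1,-1),(-1,1)]]; print('boss corners',[f(k).tolist() for k in c])
E
```

```text
T [0.47270311 0.10757451 0.20502697] tip-eye (xu,yl,n) mm [ 0.1501578   0.79651803 15.83948278] tilt err [-0.01 -0.11  0.  ] F [ 0.435032    0.18008286 -1.37688937] F bed [-0.3934437   0.24948507 -1.37857399] 5.95
T [0.47270311 0.10757451 0.20502697] tip-eye (xu,yl,n) mm [ 0.1501578   0.79651803 15.83948278] tilt err [-0.01 -0.11  0.  ] F [ 0.435032    0.18008286 -1.37688937] F bed [-0.3934437   0.24948507 -1.37857399] 5.95
side tip [141. 204.] eye [160. 228.] collar low [ 97. 151.] +5mm xu [ 8. -6.] +5 yl [-2. -4.] +5n [-7. -7.]
boss corners [[173.0, 191.0], [209.0, 207.0], [147.0, 268.0], [112.0, 250.0]]
scene tip [591. 238.] eye [603. 270.] collar low [562. 169.] +5mm xu [ 8. -2.] +5 yl [ 6. -4.] +5n [ -4. -10.]
boss corners [[656.0, 243.0], [627.0, 270.0], [548.0, 297.0], [579.0, 269.0]]
```

```bash
python3 -m crank '{"claw":[1,1,1,1,1,1],"offset":[[0.28,-0.04,-0.28],[0.2,-0.04,-0.34],[0.2,-0.04,-0.34],[0.16,-0.02,-0.25],[0.1,-0.02,-0.17],[0,0,0]],"turn":[[0,0,0],[0,0,0],[0,0,0],[0,0,0],[0,0,0],[0,0,0]]}';python3 tip.py
```

```text
clock: 6.55
tcp_pos: [0.482, 0.1061, 0.1897]
ee_rot: [-0.019, 0.935, -0.224, 0.274]
wrist_force: [-0.4, 0.2, -0.7]
opening: 0.159
grip_force: 59.6
T [0.48197231 0.10605652 0.18970139] tip-eye (xu,yl,n) mm [-0.12678823  0.7587307  -2.13237469] tilt err [ 0.03 -0.19  0.04] F [-0.42524436  0.19215818 -0.72175602] F bed [-0.76572406  0.11925712 -0.3716634 ] 6.55
```

```bash
python3 -m crank '{"claw":[1,1,1,1],"offset":[[0.1,-0.02,-0.17],[0.1,-0.02,-0.17],[0,0,0],[0,0,0]],"turn":[[0,0,0],[0,0,0],[0,0,0],[0,0,0]]}';python3 tip.py;python3 -m crank '{"claw":[1,1,1,1],"offset":[[0.1,-0.02,-0.17],[0.1,-0.02,-0.17],[0,0,0],[0,0,0]],"turn":[[0,0,0],[0,0,0],[0,0,0],[0,0,0]]}';python3 tip.py
```

```text
clock: 6.95
tcp_pos: [0.484, 0.1058, 0.1868]
ee_rot: [-0.019, 0.935, -0.224, 0.275]
wrist_force: [0.1, 0.3, -1.5]
opening: 0.154
grip_force: 59.6
T [0.48398533 0.10578565 0.18675974] tip-eye (xu,yl,n) mm [ 0.06083865  0.86529545 -5.70370415] tilt err [ 0.   -0.16  0.02] F [ 0.06597663  0.28561077 -1.45261173] F bed [-0.75678848  0.29258626 -1.24002892] 6.95
clock: 7.35
tcp_pos: [0.486, 0.1054, 0.1832]
ee_rot: [-0.019, 0.935, -0.224, 0.274]
wrist_force: [-0.1, 0.2, -0.4]
opening: 0.156
grip_force: 59.7
T [0.48598314 0.10536443 0.18323983] tip-eye (xu,yl,n) mm [-0.08951375  0.77435735 -9.76934064] tilt err [ 0.   -0.17  0.02] F [-0.08155558  0.180816   -0.39041822] F bed [-0.3009177   0.16485606 -0.2721087 ] 7.35
```

```bash
python3 -m crank '{"claw":[1,1,1,1],"offset":[[0.1,-0.02,-0.17],[0.1,-0.02,-0.17],[0,0,0],[0,0,0]],"turn":[[0,0,0],[0,0,0],[0,0,0],[0,0,0]]}';python3 tip.py
python3 - <<'E'
from geo import *
th=np.linspace(.34,.04,6); p=[170*(-np.cos(t)*xu-np.sin(t)*yl) for t in th]; print((np.diff(p,axis=0)/10).round(2), np.sum(np.diff(p,axis=0)@yl))
E
```

```text
clock: 7.75
tcp_pos: [0.488, 0.105, 0.1799]
ee_rot: [-0.019, 0.935, -0.224, 0.274]
wrist_force: [-0.2, -0.3, -0.4]
opening: 0.154
grip_force: 59.7
T [0.4879973  0.10500295 0.17986274] tip-eye (xu,yl,n) mm [ -0.14766282   0.7557168  -13.71754405] tilt err [ 0.   -0.16  0.02] F [-0.24473179 -0.28384299 -0.42990696] F bed [-0.39319664 -0.32037721 -0.26083584] 7.75
[[-0.1   1.   -0.17]
 [-0.05  1.01 -0.13]
 [ 0.    1.01 -0.1 ]
 [ 0.06  1.02 -0.07]
 [ 0.11  1.01 -0.04]] 49.89461885221063
```

```bash
python3 -m crank '{"claw":[1,1,1,1,1,1,1,1],"offset":[[-0.03,0.3,-0.05],[-0.06,0.6,-0.1],[-0.05,0.6,-0.09],[-0.03,0.6,-0.08],[-0.01,0.5,-0.05],[0,0.5,-0.05],[0,0,0],[0,0,0]],"turn":[[0,0,0],[0,0,0],[0,0,0],[0,0,0],[0,0,0],[0,0,0],[0,0,0],[0,0,0]]}';python3 tip.py
```

```text
clock: 8.55
tcp_pos: [0.4861, 0.1365, 0.1755]
ee_rot: [-0.019, 0.935, -0.224, 0.274]
wrist_force: [-0.4, -0.2, 0.0]
opening: 0.159
grip_force: 59.6
T [0.48611238 0.13647269 0.17554934] tip-eye (xu,yl,n) mm [ -8.44430027  31.53787514 -13.61931927] tilt err [-0.04 -0.18 -0.01] F [-0.4052375  -0.20338082  0.0071926 ] F bed [-0.30627626 -0.26754011  0.20062419] 8.55
```

```bash
python3 -m crank '{"claw":[1,1,1,1,1,1,1],"offset":[[0.02,0.5,-0.03],[0.06,0.5,-0.02],[0.08,0.5,0],[0.05,0.3,0],[0.04,0.16,0],[0,0,0],[0,0,0]],"turn":[[0,0,0],[0,0,0],[0,0,0],[0,0,0],[0,0,0],[0,0,0],[0,0,0]]}';python3 tip.py
python3 - <<'E'
from geo import *
im,d,c=grab('wrist'); cv2.imwrite('pics/wrist5.png',im)
E
```

```text
clock: 9.25
tcp_pos: [0.4887, 0.1559, 0.1751]
ee_rot: [-0.019, 0.935, -0.224, 0.274]
wrist_force: [-1.8, -0.7, -1.4]
opening: 0.158
grip_force: 59.6
T [0.48868148 0.15586794 0.17511873] tip-eye (xu,yl,n) mm [ -9.224385    51.08315453 -13.62820469] tilt err [-0.03 -0.16 -0.  ] F [-1.80055283 -0.72890646 -1.37026035] F bed [-2.13046287 -1.01638104 -0.28108028] 9.25
```

View pics/wrist5.png

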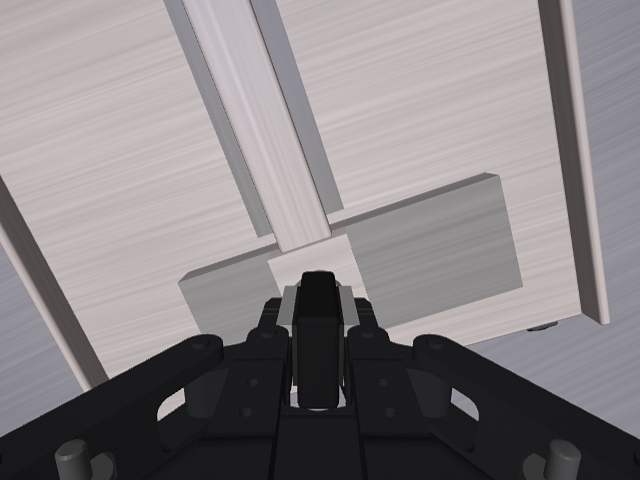

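The wrist view shows the arm swung over the plate: the boss is at (315,265), the pin is in the eye, and no hole is visible beside it. Now push gently in small steps.

```bash
python3 -m crank '{"claw":[1,1,1,1],"offset":[[0.01,0,-0.12],[0.1,-0.02,-0.17],[0.1,-0.02,-0.17],[0,0,0]],"turn":[[0,0,0],[0,0,0],[0,0,0],[0,0,0]]}';python3 tip.py; python3 -m crank '{"claw":[1,1,1],"offset":[[0.05,-0.01,-0.08],[0.05,-0.01,-0.08],[0,0,0]],"turn":[[0,0,0],[0,0,0],[0,0,0]]}';python3 tip.py
```

```text
clock: 9.7
tcp_pos: [0.4908, 0.1551, 0.1703]
ee_rot: [-0.019, 0.935, -0.224, 0.274]
wrist_force: [-1.0, 0.3, -0.5]
opening: 0.157
grip_force: 59.6
T [0.49082607 0.15512014 0.17032262] tip-eye (xu,yl,n) mm [ -9.87956963  50.64435389 -18.88107044] tilt err [ 0.   -0.17  0.02] F [-1.00728729  0.33226111 -0.48792063] F bed [-1.1473503   0.16126772  0.14377653] 9.7
clock: 10.0
tcp_pos: [0.4918, 0.155, 0.1689]
ee_rot: [-0.019, 0.935, -0.224, 0.274]
wrist_force: [0.2, -0.2, -0.5]
opening: 0.157
grip_force: 59.6
T [0.49180186 0.15497364 0.16893444] tip-eye (xu,yl,n) mm [ -9.77453423  50.66720457 -20.58145638] tilt err [ 0.   -0.17  0.02] F [ 0.21254143 -0.18549138 -0.54683928] F bed [-0.08706289 -0.14782533 -0.5909161 ] 10.0
```

```bash
python3 -m crank '{"claw":[1,1,1,1],"offset":[[0.1,-0.02,-0.17],[0.1,-0.02,-0.17],[0,0,0],[0,0,0]],"turn":[[0,0,0],[0,0,0],[0,0,0],[0,0,0]]}';python3 tip.py;  python3 -m crank '{"claw":[1,1,1,1],"offset":[[0.1,-0.02,-0.17],[0.05,-0.01,-0.08],[0,0,0],[0,0,0]],"turn":[[0,0,0],[0,0,0],[0,0,0],[0,0,0]]}';python3 tip.py
```

```text
clock: 10.4
tcp_pos: [0.4938, 0.1545, 0.1656]
ee_rot: [-0.019, 0.935, -0.224, 0.274]
wrist_force: [0.4, 0.1, -1.9]
opening: 0.154
grip_force: 59.6
T [0.49378938 0.15452744 0.16555345] tip-eye (xu,yl,n) mm [ -9.84606962  50.54384912 -24.52654039] tilt err [ 0.01 -0.17  0.02] F [ 0.44126035  0.14944889 -1.91869021] F bed [-0.67187193  0.2203012  -1.84349486] 10.4
clock: 10.8
tcp_pos: [0.4953, 0.1543, 0.1631]
ee_rot: [-0.019, 0.935, -0.224, 0.274]
wrist_force: [0.1, -0.3, -1.5]
opening: 0.156
grip_force: 59.6
T [0.49529054 0.15428665 0.16311567] tip-eye (xu,yl,n) mm [ -9.85090437  50.56593848 -27.39951789] tilt err [ 0.   -0.16  0.02] F [ 0.12452224 -0.33263907 -1.53057395] F bed [-0.66277358 -0.30749344 -1.39103922] 10.8
```

Going in freely (27 of 35 mm).

```bash
python3 -m crank '{"claw":[1,1,1,1,1],"offset":[[0.1,-0.02,-0.17],[0.1,-0.02,-0.17],[0.05,-0.01,-0.09],[0,0,0],[0,0,0]],"turn":[[0,0,0],[0,0,0],[0,0,0],[0,0,0],[0,0,0]]}';python3 tip.py;  python3 -m crank '{"claw":[1,1,1,1],"offset":[[0.05,-0.01,-0.08],[0.02,0,-0.04],[0,0,0],[0,0,0]],"turn":[[0,0,0],[0,0,0],[0,0,0],[0,0,0]]}';python3 tip.py
```

```text
clock: 11.3
tcp_pos: [0.4978, 0.1538, 0.1588]
ee_rot: [-0.019, 0.935, -0.224, 0.275]
wrist_force: [-0.6, 0.7, -0.3]
opening: 0.155
grip_force: 59.6
T [0.49779242 0.15378194 0.15884731] tip-eye (xu,yl,n) mm [ -9.955323    50.48054776 -32.37096433] tilt err [ 0.   -0.16  0.02] F [-0.62772945  0.70891844 -0.33616135] F bed [-0.80231194  0.59545999  0.10647547] 11.3
clock: 11.7
tcp_pos: [0.4985, 0.1537, 0.1576]
ee_rot: [-0.019, 0.935, -0.224, 0.275]
wrist_force: [0.2, -0.5, -1.7]
opening: 0.152
grip_force: 59.6
T [0.49848116 0.15371511 0.15764975] tip-eye (xu,yl,n) mm [-10.00764058  50.53561543 -33.75220212] tilt err [-0.   -0.16  0.02] F [ 0.22616278 -0.52374734 -1.68114697] F bed [-0.63112416 -0.47918183 -1.5886419 ] 11.7
```

```bash
python3 -m crank '{"claw":[1,1,1],"offset":[[0.04,-0.01,-0.06],[0.03,0,-0.04],[0,0,0]],"turn":[[0,0,0],[0,0,0],[0,0,0]]}';python3 tip.py;  python3 -m crank '{"claw":[1,1,1],"offset":[[0.03,0,-0.04],[0.02,0,-0.04],[0,0,0]],"turn":[[0,0,0],[0,0,0],[0,0,0]]}';python3 tip.py
```

```text
clock: 12.0
tcp_pos: [0.4991, 0.1536, 0.157]
ee_rot: [-0.019, 0.935, -0.225, 0.274]
wrist_force: [-5.3, 0.4, 1.8]
opening: 0.156
grip_force: 60.6
T [0.49909382 0.15362714 0.15697492] tip-eye (xu,yl,n) mm [ -9.84512694  50.54979201 -34.65259988] tilt err [-0.   -0.16  0.02] F [-5.31853502  0.35796412  1.81087407] F bed [-3.5312633 -0.5256992  4.3529344] 12.0
clock: 12.3
tcp_pos: [0.4993, 0.1538, 0.157]
ee_rot: [-0.019, 0.935, -0.225, 0.274]
wrist_force: [-19.2, 0.7, 8.4]
opening: 0.16
grip_force: 62.3
T [0.49932436 0.15379112 0.15697373] tip-eye (xu,yl,n) mm [ -9.68101451  50.77125241 -34.75972736] tilt err [-0.02 -0.17  0.01] F [-19.1659526    0.72190726   8.38769379] F bed [-11.65631712  -2.4546679   17.21374953] 12.3
```

Collar contact at depth 34.7 mm with about 17 N. I'll relax, release and back off along the axis.

```bash
python3 -m crank '{"claw":[1,1,1],"offset":[[-0.04,0,0.03],[0,0,0],[0,0,0]],"turn":[[0,0,0],[0,0,0],[0,0,0]]}';python3 tip.py;  python3 -m crank '{"claw":[2.5,3.5,4.5,4.5,4.5],"offset":[[0,0,0],[0,0,0],[0,0,0],[0,0,0],[0,0,0]],"turn":[[0,0,0],[0,0,0],[0,0,0],[0,0,0],[0,0,0]]}'; python3 -m crank '{"claw":[4.5,4.5,4.5,4.5,4.5,4.5,4.5,4.5],"offset":[[-0.5,0.1,0.85],[-1,0.2,1.7],[-1.5,0.25,2.5],[-2,0.3,3.3],[-2,0.3,3.3],[0,0,0],[0,0,0],[0,0,0]],"turn":[[0,0,0],[0,0,0],[0,0,0],[0,0,0],[0,0,0],[0,0,0],[0,0,0],[0,0,0]]}'
python3 - <<'E'
from geo import *
ims=[]
im,d,c=grab('wrist'); D=cloud(d,c['mtx'],c['pose']); hole=np.array([.5264,.1505,.1111]); F=np.stack([(D-hole)@xu,(D-hole)@yl,(D-hole)@n-.018],-1)*1000
m=(d>0)&(np.hypot(F[...,0],F[...,1])<25)&(F[...,2]>30)&(F[...,2]<60); print('grip top h above mouth',m.sum(),F[m].mean(0),np.percentile(F[m][:,2],[5,50,95]),cv2.minAreaRect(F[m][:,:2].astype(np.float32)))
im2,_,_=grab('side'); o=np.zeros((520,800,3),np.uint8); o[:480,:400]=im[:,120:520]; o[:,400:]=cv2.resize(im2[150:267,230:320],(400,520),interpolation=cv2.INTER_CUBIC); cv2.imwrite('pics/end.png',o)
E
```

```text
clock: 12.6
tcp_pos: [0.4992, 0.1538, 0.157]
ee_rot: [-0.019, 0.935, -0.225, 0.275]
wrist_force: [-9.7, 1.0, 3.7]
opening: 0.16
grip_force: 60.7
T [0.49917943 0.15381623 0.15695024] tip-eye (xu,yl,n) mm [ -9.78876984  50.78472058 -34.70220138] tilt err [-0.02 -0.14  0.  ] F [-9.65933968  1.00300758  3.68797255] F bed [-6.25064912 -0.6067212   8.27473769] 12.6
clock: 13.1
tcp_pos: [0.4993, 0.1536, 0.1561]
ee_rot: [-0.019, 0.935, -0.224, 0.275]
wrist_force: [0.4, 0.4, -0.6]
opening: 0.526
grip_force: 0.0
clock: 13.9
tcp_pos: [0.4291, 0.165, 0.2721]
ee_rot: [-0.019, 0.935, -0.224, 0.274]
wrist_force: [0.0, 0.9, -0.9]
opening: 0.529
grip_force: 0.0
grip top h above mouth 1116 [-1.99644205 -0.86993244 50.9793943 ] [37.23214532 52.75013359 54.45510154] ((-4.590699195861816, 0.1960124969482422), (14.114181518554688, 35.5447883605957), 72.78421783447266)
```

View pics/end.png

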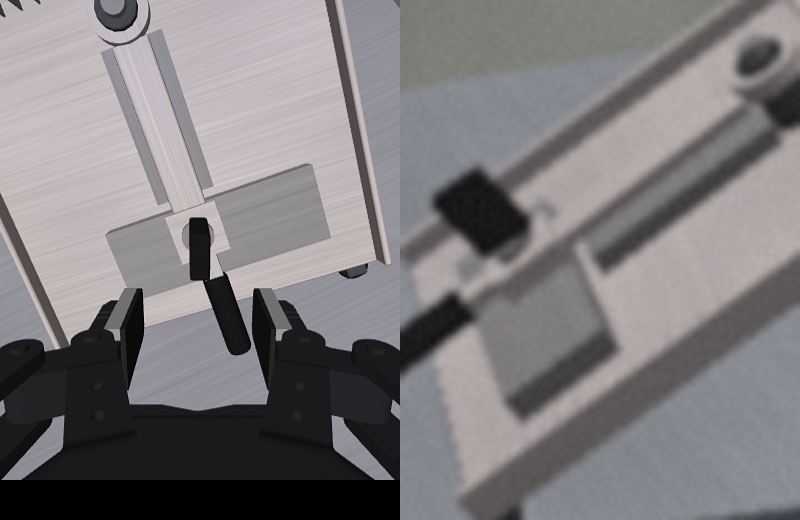

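The wrist half shows the pin standing in the eye, its collar on the boss at about (200,235). The grip top is 52.7 mm above the mouth (52 expected, and the rim itself read 0.8 mm high), so it is seated, and the gripper is clear.

```bash
python3 -c "
from rig import env
print(env.hand_in())"
```

```text
the job is handed in; nothing more can be done
None
```

The coupling pin is through the arm's eye and the plate hole with its collar on the arm (last push about 17 N), released with the gripper clear, and the job was handed in at about 14 s. The pan, jar and bowl were not touched.

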